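# Press home the stoppers of three freeze-dried samples

## Task

Three glass vials from the freeze-dryer stand in the blue rack with their rubber stoppers still raised. With your fingertips, gently press each stopper straight down until it is fully home on its vial, one after another: the shortest vial first, then the middle one, then the tallest. Leave the vials standing in the rack, do not lift them or push hard, and leave the jar, beaker and bottle around the rack where they are.

Things in the scene. Friction and masses are not known exactly. Their poses are not given: they have to be found in the camera images.
- rack: fixed blue plastic rack block, 80 x 205 x 40 mm; its origin is the centre of its underside on the bench. Three round wells stand in a row along its own y axis at y = -62, 0 and +62 mm (x = 0), 37 mm across and 30 mm deep, one vial in each, in any order.
- short_vial: the short one of three glass vials that stand loose in the rack: 34 mm across, 50 mm tall to its glass rim without stopper; its origin is the centre of its underside, 10 mm above the bench, its z axis points up. It weighs 35 to 70 g and fits its well with about 1.5 mm of play all round. It stands on a foam pad: pressed with over 2 N it sinks 1 mm per further 2.5 N (6 mm at most) and springs back.
- short_top (a point): centre of the flat top of the short vial's grey rubber stopper, a disc 35 mm across and 7 mm thick on a narrower plug. With the stopper home this point is 57 mm above the vial's origin (67 mm above the bench); at the start it is 6.5 to 8 mm higher.
- short_stopper (a joint): how far the short vial's stopper has been pushed down, in m: at the start 0 to 0.0015 (it stands raised), 0.008 is fully home on the glass rim. It slides stiffly at about 3 N plus about 25 N per m/s of speed, stays where it is left, and stops on the rim.
- middle_vial: the middle one of three glass vials that stand loose in the rack: 34 mm across, 67 mm tall to its glass rim without stopper; its origin is the centre of its underside, 10 mm above the bench, its z axis points up. It weighs 35 to 70 g and fits its well with about 1.5 mm of play all round. It stands on a foam pad: pressed with over 2 N it sinks 1 mm per further 2.5 N (6 mm at most) and springs back.
- middle_top (a point): centre of the flat top of the middle vial's grey rubber stopper, a disc 35 mm across and 7 mm thick on a narrower plug. With the stopper home this point is 74 mm above the vial's origin (84 mm above the bench); at the start it is 6.5 to 8 mm higher.
- middle_stopper (a joint): how far the middle vial's stopper has been pushed down, in m: at the start 0 to 0.0015 (it stands raised), 0.008 is fully home on the glass rim. It slides stiffly at about 3 N plus about 25 N per m/s of speed, stays where it is left, and stops on the rim.
- tall_vial: the tall one of three glass vials that stand loose in the rack: 34 mm across, 84 mm tall to its glass rim without stopper; its origin is the centre of its underside, 10 mm above the bench, its z axis points up. It weighs 35 to 70 g and fits its well with about 1.5 mm of play all round. It stands on a foam pad: pressed with over 2 N it sinks 1 mm per further 2.5 N (6 mm at most) and springs back.
- tall_top (a point): centre of the flat top of the tall vial's grey rubber stopper, a disc 35 mm across and 7 mm thick on a narrower plug. With the stopper home this point is 91 mm above the vial's origin (101 mm above the bench); at the start it is 6.5 to 8 mm higher.
- tall_stopper (a joint): how far the tall vial's stopper has been pushed down, in m: at the start 0 to 0.0015 (it stands raised), 0.008 is fully home on the glass rim. It slides stiffly at about 3 N plus about 25 N per m/s of speed, stays where it is left, and stops on the rim.
- jar: loose brown glass jar with a white lid beside the rack, 56 mm across, 65 mm tall, origin at the centre of its underside; leave it alone
- beaker: loose small glass beaker on the rack's other side, 54 mm across, 70 mm tall, origin at the centre of its underside; leave it alone
- reagent: loose white plastic bottle with a blue cap behind the rack, 52 mm across, 105 mm tall, origin at the centre of its underside; leave it alone

How it is judged:
On the way, in this order (a step that is already met when the one before it is completed fails the run):
1. the short vial's stopper is pushed home (within 2 mm) by the fingers (value of joint short_stopper above 0.006 m and contact force between the fingers and short_vial above 0.3 N), for 0.04 s.
2. the middle vial's stopper is pushed home (within 2 mm) by the fingers (value of joint middle_stopper above 0.006 m and contact force between the fingers and middle_vial above 0.3 N), for 0.04 s.
3. the tall vial's stopper is pushed home (within 2 mm) by the fingers (value of joint tall_stopper above 0.006 m and contact force between the fingers and tall_vial above 0.3 N), for 0.04 s.
At the end, for the whole second after the job is handed in: All three stoppers are within 2 mm of fully home, pressed in the order shortest, middle, tallest; the vials stand upright (within 0.15 rad) at rest on the floors of their wells (within 5 mm); jar, beaker and bottle within 20 mm of where they stood and upright (within 0.15 rad) (value of joint each of short_stopper, middle_stopper, tall_stopper above 0.006 m and height (world z) of each of short_vial, middle_vial, tall_vial below 0.015 m and angle between each of short_vial, middle_vial, tall_vial, jar, beaker, reagent's own z axis and vertical below 0.15 rad and linear speed of each of short_vial, middle_vial, tall_vial below 0.02 m/s and distance of each of jar, beaker, reagent from where it was at the start of the episode below 0.02 m); the robot touches nothing.
It fails at once if a vial is lifted from the floor of its well (by more than 8 mm) (height (world z) of any of short_vial, middle_vial, tall_vial above 0.018 m).
It fails at once if a vial or its stopper is pushed hard (over 25 N) by the robot (contact force between any of the fingers, the arm and short_vial above 25 N or contact force between any of the fingers, the arm and middle_vial above 25 N or contact force between any of the fingers, the arm and tall_vial above 25 N).
It fails at once if the jar, beaker or bottle is moved by more than 20 mm or tipped (distance of any of jar, beaker, reagent from where it was at the start of the episode above 0.02 m or angle between any of jar, beaker, reagent's own z axis and vertical above 0.3 rad).
It also fails if it takes over 45 s, if anything falls off the work surface, if the arm or the gripper's body presses on something with over 40 N, if the wrist force passes 120 N, or if a joint passes its speed limit or range.

## Robot

A 6-joint arm with a two-finger parallel gripper is mounted at the origin on the work surface. World frame = base frame: x ahead of the robot, y to its left, z up, the work surface at z = 0. Lengths are in m, angles in rad, forces in N, time in s.
With the tool pointing down it reaches from about 0.425 to 0.95 m from the base axis. Payload 3.5 kg.
Tool frame: the origin (TCP) lies at the very end of the fingers, on their centre line; the grasp point (between the pads) lies behind it (ctrl.grasp_offset is the z of the grasp point in the tool frame, in m); z points along the fingers, x is the direction in which the jaws open and shut, and the axes are right-handed (so a half turn about z gives the same grasp; the last joint's range is limited). The gripper opens to 85 mm and grips with 20 to 120 N. Pads are 22 mm wide; open, the fingers measure 114 mm over their backs; the gripper's body (76 mm by 85 mm) begins 54 mm behind the grasp point. The pads swing forward as they close: fully open they stand 13 mm farther back than shut.
Start: joints at [1.057, 0.286, 1.577, -0, 1.279, -0.15], TCP at [0.24, 0.631, 0.231] pointing down, gripper open.
Joint ranges: [-2.77, 2.77], [-0.9, 2.22], [0.21, 2.48], [-1.53, 4.67], [0.24, 2.81], [-2.84, 2.84]. Speed limits (rad/s): [2.79, 2.79, 3.14, 3.14, 3.14, 3.14].

## Interface

Orientations are given as a unit quaternion [x, y, z, w].
In Python, from plant import ctrl gives the robot as it stands.
- The arm moves only by the shell command python3 -m jog 'ROWS' [FORCE]. ROWS is JSON, a list of rows, each an object with "grip": the closure, from 0 (fully open) to 1 (shut); "xyz": the shift along the tool's x, y, z in m, a list of three; "dr": the turn, a rotation vector about the tool's x, y, z in rad, a list of three. A call has 1 to 12 rows; each row is the pose to reach, as a shift and turn from the pose commanded when the call began, along the tool's axes at that moment; what a row does not reach only later rows make up. A row lasts 1/12 s, in which the tool goes at most 41.7 mm and 7.16 degrees, less where a joint would pass 70% of its speed; a pose out of reach is approached as far as the arm can. A call with a gripper value outside its range is refused whole. The fingers move at their own pace and stop on an object; FORCE is the grip in N (left out, the last holds). Time passes only in rows, so rows that repeat a pose let the fingers close. It gives the time, the measured TCP pose, the force and the opening at its end, in the units of the state.
- ctrl.get_state(): the state, without advancing time (a new reading comes with each control period).
- ctrl.read_camera(name): name is "scene" or "side" or "wrist"; returns the picture (420x560x3 uint8, red, green, blue); there is no depth.
- ctrl.get_calibration(name): a dict with "mtx" (3x3 intrinsics, pixels), "R" (3x3) and "t" (3): a world point X has camera coordinates R X + t; the wrist camera has in their place "hand_eye" (4x4, takes a point from camera to tool coordinates, whose origin is the TCP and whose axes are the tool frame's). Camera axes: x right, y down, z forward; pixel columns grow to the right and rows downward; lengths in m; the calibration is good to about 2 mm. The wrist camera is an equidistant fisheye: a pixel r from the principal point sees the ray r / f radians off the axis. A picture is of the moment at which its call begins: read the wrist's pose just before it. get_calibration takes no time and is no camera call.
- ctrl.sign_off(): hands the job in, once; it reports no verdict.
The state is a dict: "time": time; "qpos": joint angles; "dq": joint speeds; "joint_efforts": joint torques, N m; "eef_pos": TCP position; "tcp_rot": TCP orientation; "contact_force": force on the tool from outside, world axes, zero at the start; "wrist_torque": the same for the moment, N m; "opening": opening from 0.0 (shut) to 1.0 (fully open).
Only numpy, scipy, OpenCV 4.12 (cv2) and the standard library are available. Lean on these libraries where they do the work, as an engineer would, in place of code of your own. Each camera call takes 0.05 s, during which the arm holds its last target.

## Working session

There is one attempt and no reset: what is moved stays moved. The work goes in short steps, Python scripts to look and compute and a shell command to move; the robot and the scene stay as the last step left them, time stands still between calls to the robot, and variables do not carry over. Pictures are saved under pics/ and viewed, and the job is handed in when it is done.

```bash
mkdir -p pics; ls
cat > h.py <<'E'
import numpy as np, cv2
from plant import ctrl
def snap(n,f):
    im=ctrl.read_camera(n); cv2.imwrite('pics/'+f,im[:,:,::-1]); return im
def plane(n,u,v,z):
    c=ctrl.get_calibration(n); K=np.array(c['mtx']);R=np.array(c['R']);t=np.array(c['t'])
    d=R.T@np.linalg.solve(K,[u,v,1]); o=-R.T@t
    return o+d*(z-o[2])/d[2]
E
python3 - <<'E'
from h import *
s=ctrl.get_state(); print(s)
for n in ['scene','side','wrist']:
    snap(n,n+'0.png'); c=ctrl.get_calibration(n); print(n,{k:np.round(v,4).tolist() for k,v in c.items()})
print(ctrl.grasp_offset)
E
```

```text
pics
{'time': 0.0, 'qpos': array([ 1.05699720e+00,  2.87200636e-01,  1.57820235e+00, -2.94240938e-05,
        1.27855467e+00, -1.50000627e-01]), 'dq': array([ 0.00091759, -0.00133317, -0.00090387, -0.0006332 , -0.00037438,
       -0.00109696]), 'joint_efforts': array([-2.22393021e-03, -4.05999398e+01, -2.92616522e+01, -2.80541399e-04,
        5.84374677e-03,  7.19847606e-06]), 'eef_pos': array([0.23983529, 0.63025082, 0.22991011]), 'tcp_rot': array([ 8.23351941e-01,  5.67529896e-01, -1.05680367e-03,  5.30728621e-04]), 'contact_force': array([0.04825826, 0.44131607, 0.33860024]), 'wrist_torque': array([ 0.01235715,  0.02937113, -0.01987212]), 'opening': 1.00298018528924}
scene {'mtx': [[422.175, 0.0, 276.9307], [0.0, 422.175, 211.7736], [0.0, 0.0, 1.0]], 'R': [[-0.3317, 0.9434, -0.0054], [0.6255, 0.2156, -0.7499], [-0.7062, -0.2521, -0.6616]], 't': [0.1851, -0.3106, 1.3162]}
side {'mtx': [[522.0661, 0.0, 272.536], [0.0, 522.0661, 206.3172], [0.0, 0.0, 1.0]], 'R': [[0.9545, -0.2983, 0.0041], [-0.1899, -0.6179, -0.763], [0.2301, 0.7275, -0.6464]], 't': [-0.5671, 0.2264, 0.8903]}
wrist {'mtx': [[325.1923, 0.0, 277.3892], [0.0, 325.1923, 211.8299], [0.0, 0.0, 1.0]], 'hand_eye': [[1.0, 0.0002, -0.0001, 0.0002], [-0.0001, 0.9504, 0.3111, -0.0795], [0.0002, -0.3111, 0.9504, -0.1427], [0.0, 0.0, 0.0, 1.0]]}
-0.0187
```

View pics/scene0.png

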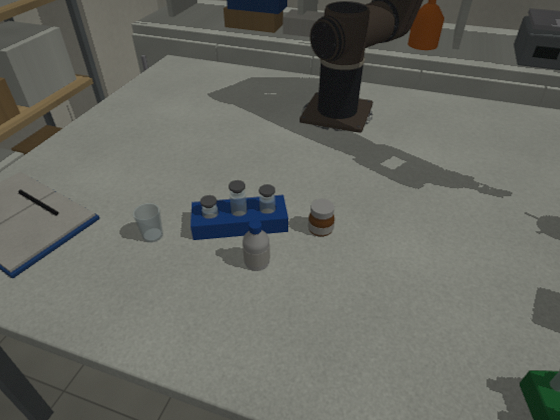

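View pics/side0.png

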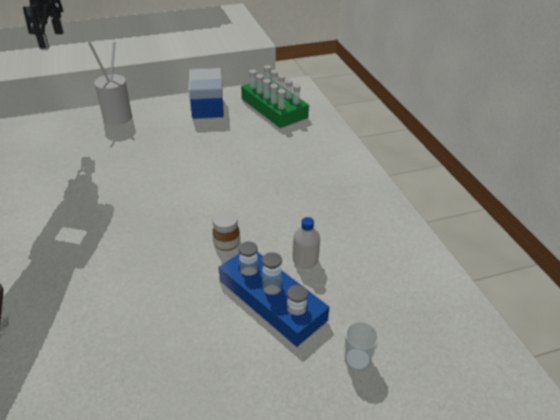

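View pics/wrist0.png

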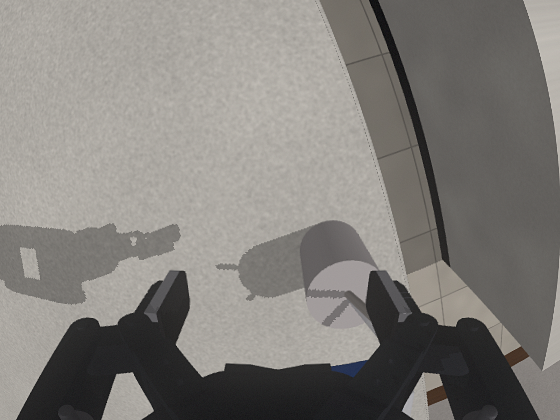

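Scene view: short (209,202), tall (237,186) and middle (267,190) stoppers, with the jar on the right, beaker on the left and bottle behind. Side view: middle (248,248), tall (272,260), short (297,293). I'll refine the discs on enlarged crops next.

Run:
```python
from h import *
a=cv2.imread('pics/scene0.png')[160:280,120:350]; b=cv2.imread('pics/side0.png')[205:380,200:390]
cv2.imwrite('pics/za.png',cv2.resize(a,None,fx=3.4,fy=3.4,interpolation=cv2.INTER_CUBIC))
cv2.imwrite('pics/zb.png',cv2.resize(b,None,fx=3.4,fy=3.4,interpolation=cv2.INTER_CUBIC))
for n,c in (('scene',[(209,202),(237,186),(267,190)]),('side',[(297,293),(272,260),(248,248)])):
    for (u,v),z in zip(c,(.0743,.1083,.0913)): print(n,plane(n,u,v,z).round(4))
```

```text
scene [ 0.5996 -0.1346  0.0743]
scene [ 0.5704 -0.0815  0.1083]
scene [ 0.5428 -0.0268  0.0913]
side [ 0.5923 -0.1424  0.0743]
side [ 0.5651 -0.0884  0.1083]
side [ 0.5379 -0.032   0.0913]
```

View pics/za.png

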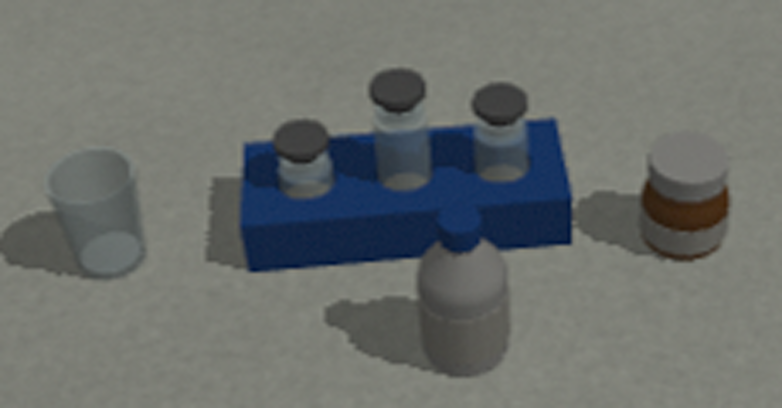

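View pics/zb.png

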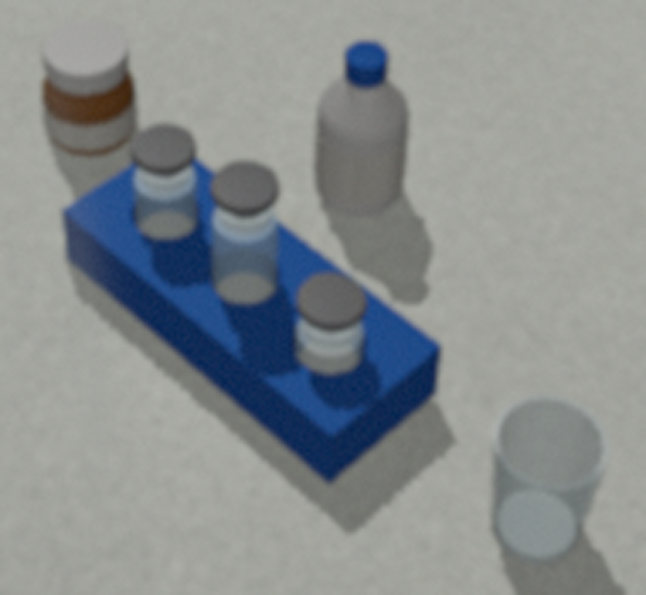

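```bash
python3 -m jog '[{"grip":1,"xyz":[-0.01,0.01,0],"dr":[0,0,0.01]},{"grip":1,"xyz":[-0.028,0.028,0],"dr":[0,0,0.04]},{"grip":1,"xyz":[-0.055,0.056,0],"dr":[0,0,0.07]},{"grip":1,"xyz":[-0.083,0.084,0],"dr":[0,0,0.11]},{"grip":1,"xyz":[-0.11,0.112,0],"dr":[0,0,0.15]},{"grip":1,"xyz":[-0.138,0.14,0],"dr":[0,0,0.18]},{"grip":1,"xyz":[-0.166,0.168,0],"dr":[0,0,0.22]},{"grip":1,"xyz":[-0.193,0.196,0],"dr":[0,0,0.26]},{"grip":1,"xyz":[-0.22,0.224,0],"dr":[0,0,0.3]},{"grip":1,"xyz":[-0.248,0.252,0],"dr":[0,0,0.33]},{"grip":1,"xyz":[-0.268,0.272,0],"dr":[0,0,0.36]},{"grip":1,"xyz":[-0.276,0.28,0],"dr":[0,0,0.37]}]' 20
cat >> h.py <<'E'
from scipy.spatial.transform import Rotation as Ro
def to(x,y,z,xdir=(0.447,0)):
    s=ctrl.get_state(); R=Ro.from_quat(s['tcp_rot'])
    return s, R.inv().apply(np.array([x,y,z])-s['eef_pos'])
def rot(yaw):
    s=ctrl.get_state(); R=Ro.from_quat(s['tcp_rot'])
    c,q=np.cos(yaw),np.sin(yaw)
    T=np.array([[c,q,0],[q,-c,0],[0,0,-1]])  # x=(c,q), z down, y=z cross x=(q,-c)
    return (R.inv()*Ro.from_matrix(T)).as_rotvec()
E
python3 - <<'E'
from h import *
s,d=to(.568,-.086,.23); print(s['eef_pos'],s['qpos'],s['opening'],d, rot(.466))
E
```

```text
time: 1.15
eef_pos: [0.4046, 0.2703, 0.2311]
tcp_rot: [0.915, 0.404, -0.0, 0.0]
contact_force: [0.8, -0.3, 0.2]
opening: 0.001
[0.40457274 0.27033419 0.23112764] [ 3.80680945e-01 -1.38660696e-01  2.02755244e+00 -1.00778499e-03
  1.25291322e+00 -4.51494954e-01] 0.0007140218678268081 [-0.15355525  0.36069701  0.00149836] [0.00087155 0.00046115 0.36649096]
```

```bash
python3 -m jog '[{"grip":1,"xyz":[-0.005,0.012,0],"dr":[0,0,0.01]},{"grip":1,"xyz":[-0.015,0.036,0],"dr":[0,0,0.04]},{"grip":1,"xyz":[-0.031,0.072,0],"dr":[0,0,0.07]},{"grip":1,"xyz":[-0.046,0.108,0],"dr":[0,0,0.11]},{"grip":1,"xyz":[-0.061,0.144,0],"dr":[0,0,0.15]},{"grip":1,"xyz":[-0.077,0.18,0],"dr":[0,0,0.18]},{"grip":1,"xyz":[-0.092,0.216,0],"dr":[0,0,0.22]},{"grip":1,"xyz":[-0.107,0.252,0],"dr":[0,0,0.26]},{"grip":1,"xyz":[-0.122,0.288,0],"dr":[0,0,0.3]},{"grip":1,"xyz":[-0.138,0.324,0],"dr":[0,0,0.33]},{"grip":1,"xyz":[-0.149,0.35,0],"dr":[0,0,0.36]},{"grip":1,"xyz":[-0.153,0.361,0],"dr":[0,0,0.37]}]'
python3 - <<'E'
from h import *
s,d=to(.568,-.086,.23); print(s['eef_pos'],s['tcp_rot'],d, rot(.466))
snap('wrist','wrist1.png')
E
```

```text
time: 2.15
eef_pos: [0.5704, -0.085, 0.2309]
tcp_rot: [0.973, 0.23, -0.0, 0.0]
contact_force: [-0.2, -0.1, 0.2]
opening: -0.003
[ 0.57041326 -0.08499971  0.23090369] [ 9.73289723e-01  2.29580191e-01 -2.91216083e-05  2.22991920e-04] [-0.00260575 -0.00018401  0.00090402] [ 0.00042048  0.00015965 -0.00270733]
```

View pics/wrist1.png

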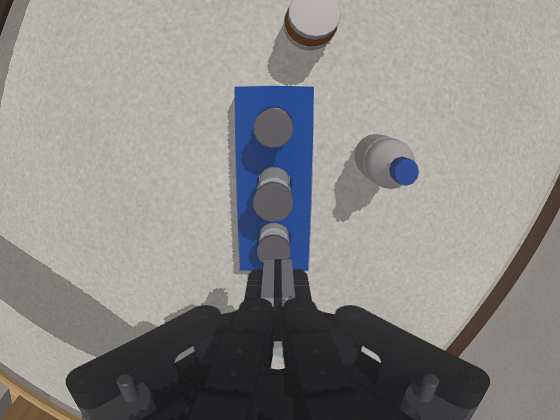

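Wrist view: the middle stopper is at (273,127), tall at (273,201) and short at (274,247), partly covered by the fingertip. The row runs along tool y.

```bash
cat >> h.py <<'E'
def wray(u,v,z,s):
    c=ctrl.get_calibration('wrist'); K=np.array(c['mtx']); H=np.array(c['hand_eye'])
    a=np.array([u-K[0,2],v-K[1,2]]); r=np.hypot(*a); th=r/K[0,0]
    d=np.r_[a/r*np.sin(th),np.cos(th)]; R=Ro.from_quat(s['tcp_rot'])
    d=R.apply(H[:3,:3]@d); o=s['eef_pos']+R.apply(H[:3,3]); return o+d*(z-o[2])/d[2]
E
python3 - <<'E'
from h import *
im=cv2.imread('pics/wrist1.png'); s=ctrl.get_state()
hsv=cv2.cvtColor(im,cv2.COLOR_BGR2HSV)
for (u,v) in [(273,127),(273,201),(274,247)]: print(im[v,u],hsv[v,u])
m=((im.max(2).astype(int)-im.min(2)<25)&(im.max(2)<115)&(im.max(2)>60)).astype(np.uint8)*255
m[:, :225]=0; m[:,320:]=0
m=cv2.morphologyEx(m,cv2.MORPH_OPEN,cv2.getStructuringElement(cv2.MORPH_ELLIPSE,(9,9)))
cv2.imwrite('pics/m1.png',np.hstack([im[80:300,200:350],cv2.cvtColor(m,cv2.COLOR_GRAY2BGR)[80:300,200:350]]))
cs,_=cv2.findContours(m,cv2.RETR_EXTERNAL,cv2.CHAIN_APPROX_NONE)
for c in cs:
    if 200<cv2.contourArea(c)<3000: print(cv2.contourArea(c),cv2.minEnclosingCircle(c),cv2.boundingRect(c))
for (u,v),z in zip([(274,247),(273,127),(273,201)],(.0743,.0913,.1083)): print(wray(u,v,z,s).round(4))
A=[('short',(208.8,200.3),(297.4,291.8)),('tall',(237.1,185.3),(272,259.1)),('mid',(267.1,189.7),(248.2,247.6))]
for n,p,q in A:
    P=[]
    for cn in('scene','side'):
        c=ctrl.get_calibration(cn);P.append(np.array(c['mtx'])@np.c_[c['R'],c['t']])
    X=cv2.triangulatePoints(*P,np.array(p,float),np.array(q,float)).ravel();print(n,(X[:3]/X[3]).round(4))
E
```

```text
[98 93 96] [138  13  98]
[96 92 95] [143  11  96]
[95 92 94] [140   8  95]
1517.0 ((278.4597473144531, 266.74798583984375), 33.56501007080078) (257, 234, 38, 65)
1188.0 ((272.6536865234375, 201.0225372314453), 20.06121253967285) (253, 182, 40, 39)
1152.5 ((272.74285888671875, 127.34444427490234), 19.84610939025879) (254, 108, 39, 40)
[ 0.5927 -0.1363  0.0743]
[ 0.539  -0.0295  0.0913]
[ 0.5665 -0.0844  0.1083]
short [ 0.594  -0.1387  0.0729]
tall [ 0.5662 -0.0838  0.106 ]
mid [ 0.539  -0.0283  0.0886]
```

View pics/m1.png

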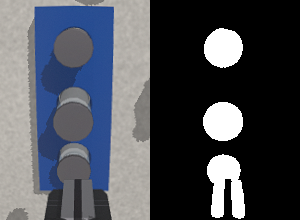

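Run:
```python
from h import *
s,d=to(.594,-.139,.095); print(d,rot(.460),s['contact_force'])
```

```text
[-0.00313964  0.05853716  0.13590428] [0.00070058 0.00014272 0.00338843] [-0.69459817 -0.87250846 -0.08129652]
```

```bash
python3 -m jog '[{"grip":1,"xyz":[0,0.02,0],"dr":[0,0,0]},{"grip":1,"xyz":[-0.002,0.045,0.005],"dr":[0,0,0]},{"grip":1,"xyz":[-0.003,0.0585,0.02],"dr":[0,0,0]},{"grip":1,"xyz":[-0.003,0.0585,0.05],"dr":[0,0,0]},{"grip":1,"xyz":[-0.003,0.0585,0.08],"dr":[0,0,0]},{"grip":1,"xyz":[-0.003,0.0585,0.11],"dr":[0,0,0]},{"grip":1,"xyz":[-0.003,0.0585,0.13],"dr":[0,0,0]},{"grip":1,"xyz":[-0.003,0.0585,0.136],"dr":[0,0,0]},{"grip":1,"xyz":[-0.003,0.0585,0.136],"dr":[0,0,0]}]'
python3 - <<'E'
from h import *
s,d=to(.594,-.139,.095); print(s['eef_pos'],d,s['contact_force'])
snap('side','side1.png');snap('scene','scene1.png');
a=cv2.imread('pics/scene1.png')[120:280,120:350]; b=cv2.imread('pics/side1.png')[165:380,200:390]
cv2.imwrite('pics/z1.png',np.hstack([cv2.resize(a,(430,300)),cv2.resize(b,(265,300))]))
E
```

```text
time: 2.95
eef_pos: [0.5913, -0.1335, 0.0929]
tcp_rot: [0.973, 0.232, -0.002, -0.002]
contact_force: [-0.2, 0.1, 0.3]
opening: 0.002
[ 0.59126195 -0.13346048  0.09291012] [-6.71179855e-05  6.16976657e-03 -2.11666740e-03] [-0.18895434  0.09554814  0.29056645]
```

View pics/z1.png

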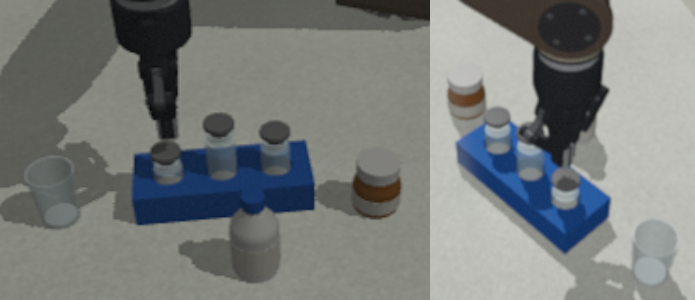

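The fingers stand just above the short stopper, clear of the tall vial. I'll check the pose once it has settled.

```bash
python3 - <<'E'
from h import *
s,d=to(.594,-.139,.095); print(s['eef_pos'],d,s['contact_force'],rot(.46),s['dq'].round(3))
E
python3 -m jog '[{"grip":1,"xyz":[0,0,0],"dr":[0,0,0]},{"grip":1,"xyz":[0,0,0],"dr":[0,0,0]}]'
```

```text
[ 0.59371613 -0.13496967  0.09662288] [-0.00156784  0.00372285  0.00162485] [1.06011984 0.51025861 0.5330767 ] [ 0.00105167 -0.00125987  0.00828434] [-0.006 -0.02  -0.022 -0.001 -0.004 -0.   ]
time: 3.22
eef_pos: [0.5943, -0.1359, 0.0977]
tcp_rot: [0.973, 0.232, 0.002, 0.001]
contact_force: [-0.0, -0.5, -0.2]
opening: 0.002
```

```bash
python3 -m jog '[{"grip":1,"xyz":[-0.001,0.003,0.005],"dr":[0,0,0]},{"grip":1,"xyz":[-0.001,0.003,0.012],"dr":[0,0,0]},{"grip":1,"xyz":[-0.001,0.003,0.016],"dr":[0,0,0]},{"grip":1,"xyz":[-0.001,0.003,0.016],"dr":[0,0,0]}]'
for i in 1 2 3; do python3 -m jog '[{"grip":1,"xyz":[0,0,0],"dr":[0,0,0]}]' | grep -E "eef|force"; done
```

```text
time: 3.55
eef_pos: [0.5923, -0.1386, 0.0776]
tcp_rot: [0.973, 0.231, -0.001, -0.001]
contact_force: [-0.4, 0.0, 0.2]
opening: -0.001
eef_pos: [0.5928, -0.1387, 0.0784]
contact_force: [0.5, -0.4, 0.1]
eef_pos: [0.5933, -0.1389, 0.0791]
contact_force: [0.3, 0.2, 0.4]
eef_pos: [0.5935, -0.1389, 0.0794]
contact_force: [-0.1, 0.7, 0.7]
```

```bash
python3 -m jog '[{"grip":1,"xyz":[0,0,0.002],"dr":[0,0,0]},{"grip":1,"xyz":[0,0,0.003],"dr":[0,0,0]},{"grip":1,"xyz":[0,0,0.004],"dr":[0,0,0]},{"grip":1,"xyz":[0,0,0.005],"dr":[0,0,0]},{"grip":1,"xyz":[0,0,0.006],"dr":[0,0,0]},{"grip":1,"xyz":[0,0,0.007],"dr":[0,0,0]},{"grip":1,"xyz":[0,0,0.008],"dr":[0,0,0]},{"grip":1,"xyz":[0,0,0.009],"dr":[0,0,0]},{"grip":1,"xyz":[0,0,0.01],"dr":[0,0,0]},{"grip":1,"xyz":[0,0,0.01],"dr":[0,0,0]}]'
python3 -m jog '[{"grip":1,"xyz":[0,0,0.001],"dr":[0,0,0]},{"grip":1,"xyz":[0,0,0.002],"dr":[0,0,0]},{"grip":1,"xyz":[0,0,0.002],"dr":[0,0,0]}]'
```

```text
time: 4.63
eef_pos: [0.5934, -0.1388, 0.0692]
tcp_rot: [0.973, 0.231, 0.0, 0.0]
contact_force: [-0.0, 0.4, 3.1]
opening: 0.002
time: 4.88
eef_pos: [0.5934, -0.1388, 0.0671]
tcp_rot: [0.973, 0.231, 0.0, 0.0]
contact_force: [-0.1, 0.2, 2.4]
opening: -0.004
```

Still sliding at about 3 N, as expected. I'll push about 4 mm more, to around 8 N.

```bash
python3 -m jog '[{"grip":1,"xyz":[0,0,0.001],"dr":[0,0,0]},{"grip":1,"xyz":[0,0,0.002],"dr":[0,0,0]},{"grip":1,"xyz":[0,0,0.002],"dr":[0,0,0]}]'
python3 -m jog '[{"grip":1,"xyz":[0,0,0.001],"dr":[0,0,0]},{"grip":1,"xyz":[0,0,0.002],"dr":[0,0,0]},{"grip":1,"xyz":[0,0,0.002],"dr":[0,0,0]}]'
```

```text
time: 5.13
eef_pos: [0.5935, -0.1389, 0.0655]
tcp_rot: [0.973, 0.231, 0.0, 0.0]
contact_force: [-1.4, 0.8, 5.4]
opening: -0.0
time: 5.38
eef_pos: [0.5937, -0.139, 0.0642]
tcp_rot: [0.973, 0.231, 0.0, 0.0]
contact_force: [-1.9, 1.3, 8.2]
opening: -0.005
```

```bash
python3 - <<'E'
from h import *
s,d=to(.539,-.029,.098); print(d)
E
python3 -m jog '[{"grip":1,"xyz":[0,0,-0.004],"dr":[0,0,0]},{"grip":1,"xyz":[0,0,-0.015],"dr":[0,0,0]},{"grip":1,"xyz":[0,0,-0.04],"dr":[0,0,0]},{"grip":1,"xyz":[0,0,-0.065],"dr":[0,0,0]},{"grip":1,"xyz":[0,0,-0.085],"dr":[0,0,0]},{"grip":1,"xyz":[0,0,-0.09],"dr":[0,0,0]},{"grip":1,"xyz":[0,0,-0.09],"dr":[0,0,0]}]'
python3 - <<'E'
from h import *
s,d=to(.539,-.029,.098); print(d)
E
```

```text
[ 0.00066724 -0.12281068 -0.0337976 ]
time: 5.97
eef_pos: [0.5944, -0.1393, 0.1554]
tcp_rot: [0.973, 0.231, 0.002, 0.001]
contact_force: [0.4, -0.0, -0.8]
opening: -0.001
[ 3.93316067e-05 -1.23652875e-01  5.70157337e-02]
```

```bash
python3 -m jog '[{"grip":1,"xyz":[0,-0.015,0],"dr":[0,0,0]},{"grip":1,"xyz":[0,-0.045,0],"dr":[0,0,0]},{"grip":1,"xyz":[0,-0.08,0],"dr":[0,0,0]},{"grip":1,"xyz":[0,-0.11,0],"dr":[0,0,0]},{"grip":1,"xyz":[0,-0.123,0],"dr":[0,0,0]},{"grip":1,"xyz":[0,-0.123,0.01],"dr":[0,0,0]},{"grip":1,"xyz":[0,-0.123,0.03],"dr":[0,0,0]},{"grip":1,"xyz":[0,-0.123,0.045],"dr":[0,0,0]},{"grip":1,"xyz":[0,-0.123,0.053],"dr":[0,0,0]},{"grip":1,"xyz":[0,-0.123,0.053],"dr":[0,0,0]},{"grip":1,"xyz":[0,-0.123,0.053],"dr":[0,0,0]},{"grip":1,"xyz":[0,-0.123,0.053],"dr":[0,0,0]}]'
python3 - <<'E'
from h import *
snap('side','side2.png');snap('scene','scene2.png');
a=cv2.imread('pics/scene2.png')[120:280,120:350]; b=cv2.imread('pics/side2.png')[165:380,200:390]
cv2.imwrite('pics/z2.png',np.hstack([cv2.resize(a,(430,300)),cv2.resize(b,(265,300))]))
s,d=to(.539,-.029,.098); print(s['eef_pos'],d,s['contact_force'])
E
```

```text
time: 6.97
eef_pos: [0.5386, -0.0295, 0.1008]
tcp_rot: [0.973, 0.231, 0.0, 0.0]
contact_force: [-0.1, -0.2, 0.3]
opening: -0.001
[ 0.53885151 -0.02944353  0.10134152] [ 0.00032723 -0.00033376  0.00334156] [-0.22857516 -0.57868321 -0.63552055]
```

View pics/z2.png

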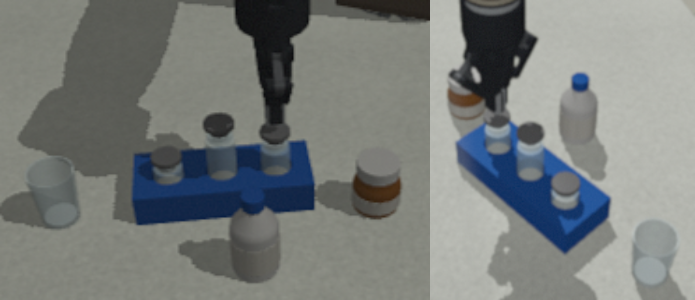

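The short stopper sits lower now and the fingers are over the middle one. Pressing the middle stopper.

```bash
python3 -m jog '[{"grip":1,"xyz":[0,0,0.003],"dr":[0,0,0]},{"grip":1,"xyz":[0,0,0.006],"dr":[0,0,0]},{"grip":1,"xyz":[0,0,0.008],"dr":[0,0,0]},{"grip":1,"xyz":[0,0,0.009],"dr":[0,0,0]},{"grip":1,"xyz":[0,0,0.01],"dr":[0,0,0]},{"grip":1,"xyz":[0,0,0.011],"dr":[0,0,0]},{"grip":1,"xyz":[0,0,0.012],"dr":[0,0,0]},{"grip":1,"xyz":[0,0,0.013],"dr":[0,0,0]},{"grip":1,"xyz":[0,0,0.014],"dr":[0,0,0]},{"grip":1,"xyz":[0,0,0.015],"dr":[0,0,0]},{"grip":1,"xyz":[0,0,0.016],"dr":[0,0,0]},{"grip":1,"xyz":[0,0,0.016],"dr":[0,0,0]}]'
python3 -m jog '[{"grip":1,"xyz":[0,0,0.001],"dr":[0,0,0]},{"grip":1,"xyz":[0,0,0.002],"dr":[0,0,0]},{"grip":1,"xyz":[0,0,0.002],"dr":[0,0,0]}]'
```

```text
time: 8.07
eef_pos: [0.5379, -0.029, 0.0841]
tcp_rot: [0.973, 0.231, -0.0, -0.0]
contact_force: [-0.3, 0.6, 3.5]
opening: -0.002
time: 8.32
eef_pos: [0.5381, -0.029, 0.0825]
tcp_rot: [0.973, 0.231, 0.0, 0.0]
contact_force: [-1.2, 0.5, 6.0]
opening: -0.002
```

```bash
python3 -m jog '[{"grip":1,"xyz":[0,0,0.001],"dr":[0,0,0]},{"grip":1,"xyz":[0,0,0.001],"dr":[0,0,0]}]'
python3 -m jog '[{"grip":1,"xyz":[0,0,-0.004],"dr":[0,0,0]},{"grip":1,"xyz":[0,0,-0.015],"dr":[0,0,0]},{"grip":1,"xyz":[0,0,-0.035],"dr":[0,0,0]},{"grip":1,"xyz":[0,0,-0.05],"dr":[0,0,0]},{"grip":1,"xyz":[0,0,-0.055],"dr":[0,0,0]},{"grip":1,"xyz":[0,0,-0.055],"dr":[0,0,0]},{"grip":1,"xyz":[0,0,-0.055],"dr":[0,0,0]}]'
python3 - <<'E'
from h import *
s,d=to(.5664,-.0842,.118); print(s['eef_pos'],d)
E
```

```text
time: 8.48
eef_pos: [0.5383, -0.0291, 0.0819]
tcp_rot: [0.973, 0.231, 0.0, 0.0]
contact_force: [-1.5, 0.3, 6.7]
opening: 0.002
time: 9.07
eef_pos: [0.5377, -0.029, 0.136]
tcp_rot: [0.973, 0.231, -0.0, -0.0]
contact_force: [0.1, -0.6, 0.5]
opening: 0.003
[ 0.53772401 -0.02896878  0.13603859] [0.00074462 0.06222932 0.01803186]
```

```bash
python3 -m jog '[{"grip":1,"xyz":[0,0.01,0],"dr":[0,0,0]},{"grip":1,"xyz":[0,0.03,0],"dr":[0,0,0]},{"grip":1,"xyz":[0,0.05,0],"dr":[0,0,0]},{"grip":1,"xyz":[0.001,0.062,0],"dr":[0,0,0]},{"grip":1,"xyz":[0.001,0.062,0.005],"dr":[0,0,0]},{"grip":1,"xyz":[0.001,0.062,0.012],"dr":[0,0,0]},{"grip":1,"xyz":[0.001,0.062,0.016],"dr":[0,0,0]},{"grip":1,"xyz":[0.001,0.062,0.016],"dr":[0,0,0]},{"grip":1,"xyz":[0.001,0.062,0.016],"dr":[0,0,0]},{"grip":1,"xyz":[0.001,0.062,0.016],"dr":[0,0,0]}]'
python3 - <<'E'
from h import *
snap('side','side3.png');snap('scene','scene3.png');
a=cv2.imread('pics/scene3.png')[120:280,120:350]; b=cv2.imread('pics/side3.png')[165:380,200:390]
cv2.imwrite('pics/z3.png',np.hstack([cv2.resize(a,(430,300)),cv2.resize(b,(265,300))]))
s,d=to(.5664,-.0842,.118); print(s['eef_pos'],d,s['contact_force'])
E
```

```text
time: 9.9
eef_pos: [0.5665, -0.0833, 0.1202]
tcp_rot: [0.973, 0.232, -0.0, -0.0]
contact_force: [-0.1, 0.7, -0.1]
opening: -0.003
[ 0.56691323 -0.08355548  0.1207257 ] [-0.00075004  0.00034271  0.00272548] [ 0.48737961  0.07827844 -0.47791383]
```

View pics/z3.png

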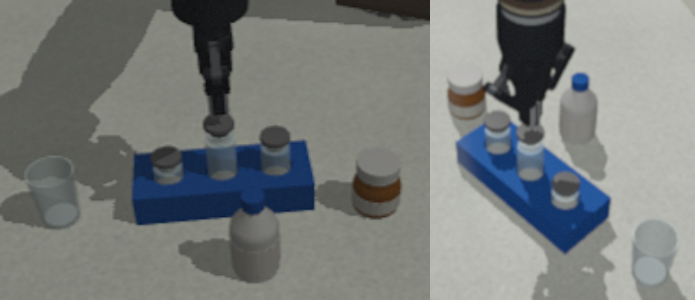

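The fingers are over the tall stopper, and the short and middle ones sit low. Pressing the tall stopper.

```bash
python3 -m jog '[{"grip":1,"xyz":[0,0,0.003],"dr":[0,0,0]},{"grip":1,"xyz":[0,0,0.006],"dr":[0,0,0]},{"grip":1,"xyz":[0,0,0.008],"dr":[0,0,0]},{"grip":1,"xyz":[0,0,0.009],"dr":[0,0,0]},{"grip":1,"xyz":[0,0,0.01],"dr":[0,0,0]},{"grip":1,"xyz":[0,0,0.011],"dr":[0,0,0]},{"grip":1,"xyz":[0,0,0.012],"dr":[0,0,0]},{"grip":1,"xyz":[0,0,0.013],"dr":[0,0,0]},{"grip":1,"xyz":[0,0,0.014],"dr":[0,0,0]},{"grip":1,"xyz":[0,0,0.015],"dr":[0,0,0]},{"grip":1,"xyz":[0,0,0.016],"dr":[0,0,0]},{"grip":1,"xyz":[0,0,0.017],"dr":[0,0,0]}]'
python3 -m jog '[{"grip":1,"xyz":[0,0,0.001],"dr":[0,0,0]},{"grip":1,"xyz":[0,0,0.002],"dr":[0,0,0]},{"grip":1,"xyz":[0,0,0.003],"dr":[0,0,0]},{"grip":1,"xyz":[0,0,0.003],"dr":[0,0,0]}]'
```

```text
time: 11.0
eef_pos: [0.567, -0.084, 0.1036]
tcp_rot: [0.973, 0.231, 0.0, 0.0]
contact_force: [0.2, 0.9, 3.1]
opening: -0.002
time: 11.33
eef_pos: [0.5668, -0.084, 0.1002]
tcp_rot: [0.973, 0.231, 0.0, 0.0]
contact_force: [0.0, 0.6, 3.2]
opening: -0.001
```

```bash
python3 -m jog '[{"grip":1,"xyz":[0,0,0.001],"dr":[0,0,0]},{"grip":1,"xyz":[0,0,0.002],"dr":[0,0,0]},{"grip":1,"xyz":[0,0,0.002],"dr":[0,0,0]}]'
python3 -m jog '[{"grip":1,"xyz":[0,0,0.001],"dr":[0,0,0]},{"grip":1,"xyz":[0,0,0.001],"dr":[0,0,0]}]'
```

```text
time: 11.58
eef_pos: [0.5671, -0.084, 0.0989]
tcp_rot: [0.973, 0.231, 0.0, 0.0]
contact_force: [-1.4, -0.5, 5.6]
opening: -0.001
time: 11.75
eef_pos: [0.5674, -0.0841, 0.0984]
tcp_rot: [0.973, 0.231, 0.001, 0.0]
contact_force: [-1.0, 1.5, 8.0]
opening: -0.001
```

Force rose to 8 N, so it is home. Retracting and checking.

```bash
python3 -m jog '[{"grip":1,"xyz":[0,0,-0.004],"dr":[0,0,0]},{"grip":1,"xyz":[0,0,-0.015],"dr":[0,0,0]},{"grip":1,"xyz":[0,0,-0.04],"dr":[0,0,0]},{"grip":1,"xyz":[0,0,-0.07],"dr":[0,0,0]},{"grip":1,"xyz":[0,-0.02,-0.1],"dr":[0,0,0]},{"grip":1,"xyz":[0,-0.035,-0.12],"dr":[0,0,0]},{"grip":1,"xyz":[0,-0.05,-0.13],"dr":[0,0,0]},{"grip":1,"xyz":[0,-0.06,-0.13],"dr":[0,0,0]},{"grip":1,"xyz":[0,-0.06,-0.13],"dr":[0,0,0]},{"grip":1,"xyz":[0,-0.06,-0.13],"dr":[0,0,0]},{"grip":1,"xyz":[0,-0.06,-0.13],"dr":[0,0,0]}]'
python3 - <<'E'
from h import *
snap('side','side4.png');snap('scene','scene4.png')
z=lambda k:np.hstack([cv2.resize(cv2.imread(f'pics/scene{k}.png')[160:280,120:350],(420,219*300//300)),cv2.resize(cv2.imread(f'pics/side{k}.png')[205:380,200:390],(238,219))])
cv2.imwrite('pics/z4.png',np.vstack([z(0),z(4)]))
E
```

```text
time: 12.67
eef_pos: [0.5391, -0.0305, 0.2255]
tcp_rot: [0.973, 0.231, -0.001, -0.001]
contact_force: [-0.1, 0.7, -0.7]
opening: -0.001
```

View pics/z4.png

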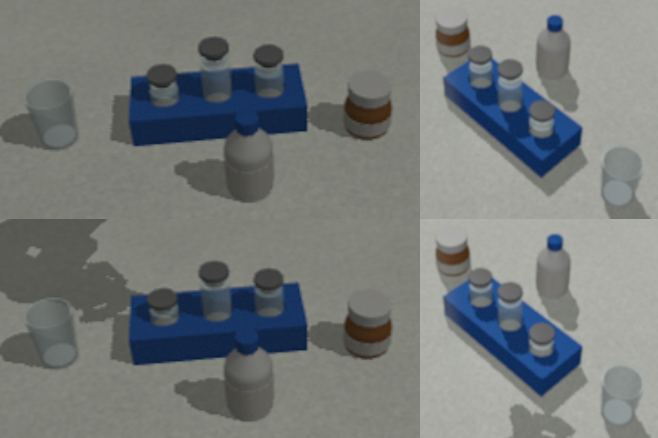

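Below is the after picture: all three stoppers look lower, and the surrounding items haven't moved. I'll measure the drops.

Run:
```python
from h import *
for n,pts in (('scene',[(209,201),(237,186),(267,190)]),('side',[(297,292),(272,260),(248,248)])):
  for (u,v),nm in zip(pts,('short','tall','mid')):
    A=cv2.cvtColor(cv2.imread(f'pics/{n}0.png'),cv2.COLOR_BGR2GRAY);B=cv2.cvtColor(cv2.imread(f'pics/{n}4.png'),cv2.COLOR_BGR2GRAY)
    t=A[v-5:v+6,u-11:u+12]; w=B[v-12:v+20,u-18:u+19]
    up=lambda x:cv2.resize(x,None,fx=5,fy=5,interpolation=cv2.INTER_CUBIC)
    _,sc,_,l=cv2.minMaxLoc(cv2.matchTemplate(up(w),up(t),cv2.TM_CCOEFF_NORMED))
    c=ctrl.get_calibration(n);P=np.array(c['mtx'])@np.c_[c['R'],c['t']]
    X=dict(short=(.594,-.139,.0743),tall=(.5664,-.0842,.1083),mid=(.539,-.029,.0913))[nm]
    f=lambda z:(lambda q:q[:2]/q[2])(P@np.r_[X[:2],z,1])
    g=(f(X[2]-.001)-f(X[2]))[1]
    dv=l[1]/5-7; print(n,nm,'dx',l[0]/5-7,'dv',dv,'score',round(sc,3),'drop mm',round(dv/g,1))
```

```text
scene short dx 0.7999999999999998 dv 1.1999999999999993 score 0.747 drop mm 3.3
scene tall dx 0.20000000000000018 dv 3.0 score 0.991 drop mm 7.8
scene mid dx 0.0 dv 2.1999999999999993 score 0.791 drop mm 5.9
side short dx 0.5999999999999996 dv 0.7999999999999998 score 0.846 drop mm 2.0
side tall dx 0.0 dv 3.1999999999999993 score 0.963 drop mm 7.8
side mid dx 0.5999999999999996 dv 2.0 score 0.852 drop mm 5.0
```

The drop for short and middle is unclear, with poor match scores, so I'll take a closer look.

Run:
```python
from h import *
def z(k):
    a=cv2.imread(f'pics/scene{k}.png')[178:222,195:283]; b=cv2.imread(f'pics/side{k}.png')[238:322,236:316]
    return np.hstack([cv2.resize(a,(500,250),interpolation=cv2.INTER_NEAREST),cv2.resize(b,(240,252),interpolation=cv2.INTER_NEAREST)[:250]])
cv2.imwrite('pics/z5.png',cv2.convertScaleAbs(np.vstack([z(0),z(4)]),alpha=1.5))
```

```text
(no output)
```

View pics/z5.png

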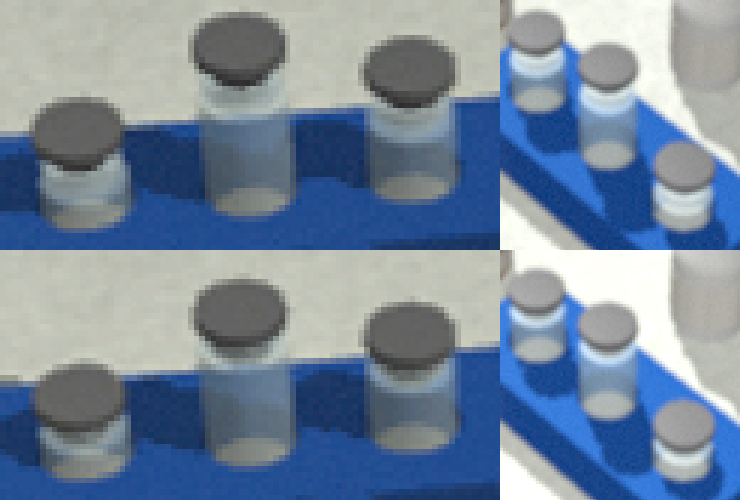

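All three top edges fall by the same amount: about 16 of the enlarged pixels, or 2.8 px, which is roughly 7.5 mm. Short goes from row 97 to 113, tall from 12 to 28, and middle from 37 to 52. The poor template matches came from the changed background around the discs. All three are home.

```bash
python3 -c "
from plant import ctrl
s=ctrl.get_state();print(s['time'],s['contact_force'],abs(s['dq']).max());print(ctrl.sign_off())"
```

```text
12.7667 [ 0.44324556  0.53337025 -0.50519875] 0.005195512465870477
the job is handed in; nothing more can be done
None
```

I pressed the three stoppers home with the shut fingertips in the order short, middle, tall, then moved the arm clear and handed in at 12.8 s. No verdict is reported.

- **Pressing force:** each stopper slid at about 3 N, then the force climbed as the vial settled on its foam, the sign that the rim was reached. The highest readings were 8.2 N (short), 6.7 N (middle) and 8.0 N (tall), against the 25 N limit.
- **Final pictures:** the top edges of all three stoppers sit about 2.8 px lower in the scene view, roughly 7.5 mm, read by eye. The vials stand upright, and the jar, beaker and bottle look unmoved; I judged this by eye.
- **Check that disagreed:** an automatic template match gave 7.8 mm for the tall stopper, but only 2–3 mm for the short and 5–6 mm for the middle. Its match scores for those two were poor, 0.75–0.85. I put that down to the background around the discs changing, and relied on the edge positions and the force rise instead.

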